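# Sort test pieces on a tilting board

### The job

Slide the loose catch tray by its tab squarely under the downhill edge of the sorting board, until it is up against the stand. Press the paddle down so that the board tilts and both round bars roll into the tray while the two flat blocks stay lying on it, then let the board sink back level and sweep both flat blocks off its other edge into the fixed trough. Leave the bars in the tray and do not disturb the other things on the table.

Things in the scene. Friction and masses are not known exactly. Their poses are not given: they have to be found in the camera images.
- stand: Grey sorting stand fixed to the table; origin on the table under the middle of its board, z up, x roughly away from the robot, y roughly to its left (turned by up to 0.1 rad). 'Stand x, y' below are in this frame. It carries a tilting board and, on its +y side, a fixed trough; its base plate ends at stand y = -70 mm.
- board_top (a point): Middle of the board's top face; moves with the board. Level it is 66 mm high; 188 mm along stand x, 180 mm along y (-90 to +90 mm), 8 mm thick. Rails 10 mm high along its two x edges (inner faces at x = +-89 mm), none on the y edges. Its hinge runs along x at stand y = -50 mm, z = 62 mm: the -y edge is the downhill edge, the +y side lifts.
- trough_mid (a point): Middle of the inner floor (28 mm high) of the fixed grey open trough below the board's +y edge, lined with rubber: inside stand x -100 to 100 mm, y 83 to 191 mm, rim 46 mm high.
- board (a joint): Tilt of the board in rad: 0 level (it rests there and sinks back by its own weight when let go, damped), positive = downhill (-y) edge down, stop at 0.34. Round bars start to roll as soon as it leaves level; at the stop flat things still stay by friction.
- paddle_top (a point): Centre of the top of the black ribbed paddle, 44 mm square, at the end of the board's flat steel arm; moves with the board. Level, it stands 72 mm high at stand x = -150, y = -150 mm, 100 mm beyond the hinge, and sinks 33 mm for full tilt. Pushing it straight down with about 5 to 10 N tilts the board. Its inner edge is at stand x = -128 mm.
- tray: Loose grey catch tray, about 0.45 kg, lined with rubber; origin under its middle, x along its length. Outside 210 mm (x) by 110 mm (y), walls 5 mm thick and 36 mm high. An upright grip tab (70 mm along x, 12 mm thick in y, top at 70 mm) stands on its -y wall. It passes freely under the board edge, level or tilted.
- tray_place (a point): Where the middle of the tray's inner floor comes when the tray is seated: long side up against the stand's base, under the downhill edge, at stand x = 0, y = -125 mm, same yaw as the stand.
- tray_mid (a point): Middle of the tray's inner floor, 8 mm above its underside; axes as the tray.
- tray_tab (a point): Grip point of the tray's tab, 55 mm above the tray's underside and 61 mm to -y from its middle; tab 12 mm thick along the tray's y.
- bar_1_mid (a point): Middle of one plain round aluminium bar, 100 mm long, 26 mm diameter, lying on the board roughly along the stand's x, nearer the downhill edge than the flat pieces; x is its length, the axes turn as it rolls.
- bar_2_mid (a point): Middle of the other plain round aluminium bar, 100 mm long, 26 mm diameter, lying on the board roughly along the stand's x, nearer the downhill edge than the flat pieces; x is its length, the axes turn as it rolls.
- disc_mid (a point): Centre of the round flat steel test block, 52 mm diameter, 12 mm thick, lying flat on the uphill half of the board (z up).
- slab_mid (a point): Centre of the rectangular flat steel test block, 35 x 60 x 10 mm (x, y, z), lying flat on the uphill half of the board beside the round one.
- screwdriver_2: Screwdriver with orange handle lying on the table on the right, a bystander, 144 mm long, 22 mm high.
- loupe: Small black loupe standing on the table behind the trough, a bystander, 36 mm diameter, 36 mm high.
- clay_block: Block of olive clay lying on the table on the left, a bystander, 33 x 51 x 17 mm.
Things that resemble listed ones, but are neither listed nor needed, are in the scene too. Leave any green or turquoise look-alike of the part that bears slab_mid alone. Leave any green look-alike of the part that bears disc_mid alone.

How it is judged:
By the outcome, as a careful person would: the job done as asked, in the order asked, and still so for the second after the job is handed in, with the robot touching nothing.
It also fails if it takes over 67 s, if anything falls off the work surface, if the arm or the gripper's body presses on something with over 40 N, if the wrist force passes 120 N, or if a joint passes its speed limit or range.

### The arm

A 7-joint arm with a two-finger parallel gripper is mounted at the origin on a cart in front of the work surface, level with it; the furniture and walls round the work are solid. World frame = base frame: x ahead of the robot, y to its left, z up, the work surface at z = 0. Lengths are in m, angles in rad, forces in N, time in s.
With the tool pointing down it reaches from about 0.4 to 0.875 m from the base axis. Payload 19.3 kg.
Tool frame: the origin (TCP) lies at the very end of the fingers, on their centre line; the grasp point (between the pads) lies 19 mm behind it; z points along the fingers, y is the line along which they close (so a half turn about z gives the same grasp; the last joint's range is limited). The gripper opens to 85 mm and grips with 20 to 120 N. Pads are 22 mm wide; open, the fingers measure 114 mm over their backs; the gripper's body (76 mm by 85 mm) begins 54 mm behind the grasp point. The pads swing forward as they close: fully open they stand 13 mm farther back than shut.
Start: joints at [1.107, 0.521, -0.036, 1.599, 0.021, 1.021, -0.113], TCP at [0.24, -0.577, 0.202] pointing down, gripper open.
Joint ranges: [-2.91, 2.91], [-0.3, 2.13], [-1.5, 1.42], [0.17, 2.43], [-1.26, 4.41], [0.16, 1.93], [-2.52, 2.52]. Speed limits (rad/s): [1.89, 1.89, 2.39, 2.39, 3.01, 3.01, 3.01].

### API

Orientations are given as a unit quaternion [x, y, z, w].
In Python, from workcell import env, viewer, workorder, spot_in, silhouettes gives the robot as it stands.
- The arm moves only by the shell command python3 -m handwheel 'ROWS' [FORCE]. ROWS is JSON, a list of rows, each an object with "rotation": the turn, a rotation vector about the tool's x, y, z in rad, a list of three; "offset": the shift along the tool's x, y, z in cm, a list of three; "claw": the closure in counts, from 0 (fully open) to 255 (shut). In form: [{"rotation": [ax, ay, az], "offset": [tx, ty, tz], "claw": claw}, ...]. A call has 1 to 20 rows; each row shifts and turns the commanded pose from where the row before left it, along the tool's axes as they then stand; what a row does not reach is not made up. A row lasts 1/12 s, in which the tool goes at most 41.7 mm and 7.16 degrees, less where a joint would pass 70% of its speed; a pose out of reach is approached as far as the arm can. A call with a gripper value outside its range is refused whole. The fingers move at their own pace and stop on an object; FORCE is the grip in N (left out, the last holds). Time passes only in rows, so rows that do not move let the fingers close. It gives the time, the measured TCP pose, the force, the opening and the grip force at its end, in the units of the state.
- env.state(): the state, without advancing time (a new reading comes with each control period).
- viewer.read_camera(name): name is "scene" or "top" or "wrist"; returns (picture, depth): 420x560x3 uint8, red, green, blue; 420x560 float32, m along the optical axis (not along the pixel's ray), 0 where there is no reading.
- viewer.camera_params(name): a dict with "mtx" (3x3 intrinsics, pixels), "dist_coeffs" ([k1, k2, p1, p2, k3] as OpenCV has them; the pictures are not rectified), "extrinsics" (4x4, takes a point from world to camera coordinates); the wrist camera has in their place "mount" (4x4, takes a point from camera to tool coordinates, whose origin is the TCP and whose axes are the flange's). Camera axes: x right, y down, z forward; pixel columns grow to the right and rows downward; lengths in m; the calibration is good to about 2 mm. A picture is of the moment at which its call begins: read the wrist's pose just before it. camera_params takes no time and is no camera call.
- workorder.job_done(): hands the job in; it is judged then, once.
Trained networks look in the newest picture that a camera, given by its name, has taken for a name from the list of things; names that differ only in an ending like _2 or _b are one class to them, and where a whole thing is asked for, a point or a joint stands for the part that bears it (a point fixed in the world has none). Each returns a list of dicts, best first, with "confidence" (0 to 1); they miss things now and then, are a little off and sometimes report something else, mostly with a low value. They report only what shows in the picture. A call takes as long as a camera call. They do not tell look-alikes from the thing itself.
- spot_in(camera, query): "at" ([x, y, z] in m, in the coordinates of the camera as it stood for that picture, good to about 4 mm: the middle of the surface that is visible of it).
- silhouettes(camera, query): "mask" (420x560 bool, what is visible of it).
The state is a dict: "time_s": time; "joints": joint angles; "joint_velocities": joint speeds; "tau": joint torques, N m; "tool_pos": TCP position; "tcp_rot": TCP orientation; "wrist_force": force on the tool from outside, world axes, zero at the start; "moment": the same for the moment, N m; "width": opening from 0.0 (shut) to 1.0 (fully open); "grasp_force": force on a finger pad.
Only numpy, scipy, OpenCV 4.12 (cv2) and the standard library are available. Lean on these libraries where they do the work, as an engineer would, in place of code of your own. Each camera call takes 0.05 s, during which the arm holds its last target. There are 200 camera calls.

## Working session

There is one attempt and no reset: what is moved stays moved. The work goes in short steps, Python scripts to look and compute and a shell command to move; the robot and the scene stay as the last step left them, time stands still between calls to the robot, and variables do not carry over. Pictures are saved under pics/ and viewed, at most 10 in all, crops included, and the job is handed in when it is done.

```bash
ls; mkdir -p pics
cat > h.py <<'E'
import numpy as np, cv2
from workcell import env, viewer, workorder, spot_in, silhouettes
from scipy.spatial.transform import Rotation as R
def T_wc(name):
    p=viewer.camera_params(name)
    if name!='wrist': return np.linalg.inv(np.array(p['extrinsics']))
    s=env.state(); T=np.eye(4); T[:3,:3]=R.from_quat(s['tcp_rot']).as_matrix(); T[:3,3]=s['tool_pos']
    return T@np.array(p['mount'])
def shot(name,fn=None):
    T=T_wc(name); im,d=viewer.read_camera(name)
    if fn: cv2.imwrite('pics/'+fn,im[:,:,::-1])
    return im,d,T
def to_world(name,T,px,d):
    p=viewer.camera_params(name); px=np.asarray(px,float).reshape(-1,1,2)
    u=cv2.undistortPoints(px,np.array(p['mtx']),np.array(p['dist_coeffs'])).reshape(-1,2)
    d=np.asarray(d).reshape(-1,1)
    return (np.hstack([u*d,d,np.ones_like(d)])@T.T)[:,:3]
def cloud(name,T,d,mask):
    v,u=np.nonzero(mask&(d>0)); return to_world(name,T,np.c_[u,v],d[v,u])
def proj(name,T,P):
    p=viewer.camera_params(name); Ti=np.linalg.inv(T)
    return cv2.projectPoints(np.asarray(P,float).reshape(-1,3),cv2.Rodrigues(Ti[:3,:3])[0],Ti[:3,3],np.array(p['mtx']),np.array(p['dist_coeffs']))[0].reshape(-1,2)
E
python3 - <<'E'
from h import *
print(env.state())
for c in ['top','scene']:
    im,d,T=shot(c,c+'1.png')
    print(c,T[:3,3],T[:3,2])
    for q in ['stand','board_top','trough_mid','paddle_top','tray','tray_tab','bar_1_mid','disc_mid','slab_mid','screwdriver_2','loupe','clay_block']:
        for r in spot_in(c,q):
            w=(T@np.r_[r['at'],1])[:3]
            print(q,round(r['confidence'],2),w.round(3),proj(c,T,w).round()[0])
E
```

```text
pics
{'time_s': 0.0, 'joints': array([ 1.10679225,  0.52198157, -0.03631366,  1.59997401,  0.02115565,
        1.02111632, -0.11281053]), 'joint_velocities': array([ 2.58662712e-05, -4.35423144e-04, -7.17841460e-04, -1.08477883e-03,
        1.17706803e-03, -5.43866164e-04, -8.64261120e-04]), 'tau': array([-4.92319268e-04, -9.27117920e+01,  1.97961710e+00, -3.69931090e+01,
        1.77969213e-02,  8.24380433e-03,  8.80863399e-05]), 'tool_pos': array([ 0.23964695, -0.57684206,  0.20115829]), 'tcp_rot': array([ 9.80682696e-01,  1.95604572e-01, -1.30365493e-04, -5.32402081e-04]), 'wrist_force': array([ 0.07067389,  1.0126465 , -0.61966754]), 'moment': array([-0.01742812,  0.04050089, -0.03124242]), 'grasp_force': 0.0, 'width': 1.0005795780933575}
top [ 0.40332663 -0.05367646  1.36716454] [ 0.11049556  0.01055577 -0.99382056]
stand 0.77 [ 0.558 -0.069  0.065] [292. 207.]
board_top 0.67 [ 0.481 -0.422  0.018] [401. 230.]
trough_mid 0.94 [ 0.554 -0.063  0.063] [290. 208.]
paddle_top 0.84 [ 0.548 -0.122  0.069] [309. 209.]
tray 0.63 [ 0.592 -0.307  0.004] [364. 197.]
tray_tab 0.7 [ 0.591 -0.
[... 857 characters left out ...]
 0.22  0.034] [181. 259.]
tray 0.98 [ 0.579 -0.344  0.023] [340. 188.]
tray_tab 0.74 [ 0.583 -0.344  0.023] [339. 188.]
bar_1_mid 0.63 [ 0.538 -0.166  0.085] [315. 195.]
bar_1_mid 0.34 [0.63  0.22  0.033] [181. 259.]
disc_mid 0.71 [0.56  0.159 0.015] [220. 266.]
disc_mid 0.65 [ 0.519 -0.055  0.075] [293. 217.]
disc_mid 0.62 [ 0.598 -0.058  0.076] [272. 205.]
slab_mid 0.72 [ 0.517 -0.055  0.074] [294. 217.]
slab_mid 0.55 [0.68  0.321 0.012] [135. 276.]
slab_mid 0.17 [ 0.556 -0.131  0.081] [301. 199.]
screwdriver_2 0.41 [ 0.48  -0.417  0.015] [379. 193.]
loupe 0.61 [0.629 0.219 0.034] [182. 259.]
clay_block 0.74 [0.534 0.294 0.016] [180. 299.]
clay_block 0.18 [ 0.555 -0.133  0.082] [302. 199.]
```

```bash
python3 -c "
import cv2
a=cv2.imread('pics/top1.png')[130:290,130:430]; cv2.imwrite('pics/a.png',cv2.resize(a,(800,427),interpolation=2))
a=cv2.imread('pics/scene1.png')[140:320,110:430]; cv2.imwrite('pics/b.png',cv2.resize(a,(800,450),interpolation=2))"
```

```text
(no output)
```

View pics/a.png

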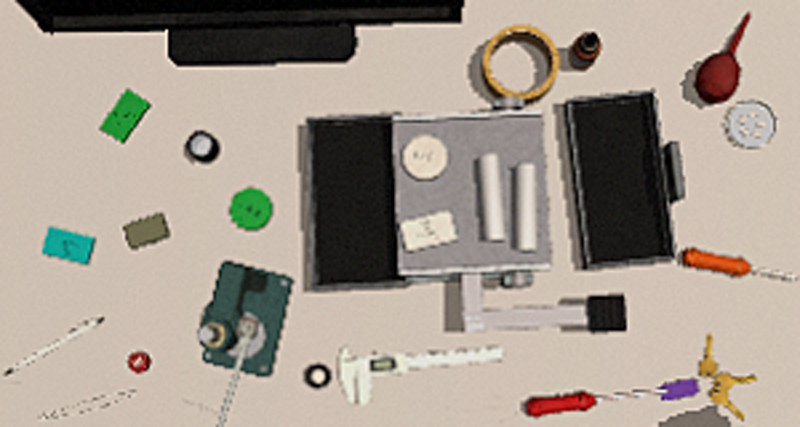

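View pics/b.png

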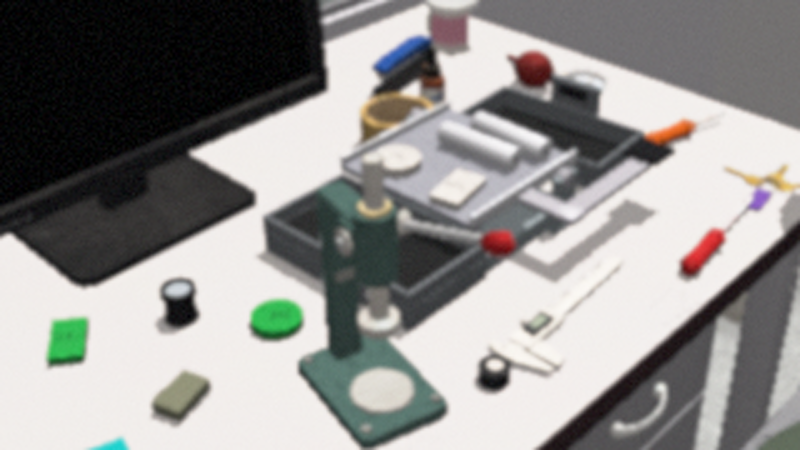

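Top view (crop px/2.667+130): tray at (625,180) with its tab at (675,172). Bars at (490,195) and (525,205), paddle at (607,312).
Possible disc: the white one on the board (425,157), the green one on the table (250,208), or the perforated plate (750,125). Possible slab: the white one on the board (428,230), the green one (125,115), or the turquoise one (70,245). I choose the white ones on the board.
Possible screwdriver: the orange one (715,262), close to the tray corner, or the red one (560,403).

```bash
cat > loc.py <<'E'
from h import *
def rect(P):
    r=cv2.minAreaRect((P[:,:2]*1000).astype(np.float32)); return np.array(r[0]).round(1),np.array(r[1]).round(1),round(r[2],1)
E
python3 - <<'E'
from loc import *
im,d,T=shot('top')
np.savez('top.npz',im=im,d=d,T=T)
allm=np.ones(d.shape,bool)
v,u=np.nonzero(d>0); P=to_world('top',T,np.c_[u,v],d[v,u]); 
H=np.zeros(d.shape); H[v,u]=P[:,2]
X=np.zeros(d.shape+(3,)); X[v,u]=P; np.save('X.npy',X)
# table plane check
print('table z',np.median(P[(abs(P[:,2])<.02)][:,2]))
for q in ['tray','paddle_top','disc_mid','slab_mid','bar_1_mid','bar_2_mid','stand','trough_mid','screwdriver_2']:
    for r in silhouettes('top',q):
        m=r['mask']; C=cloud('top',T,d,m)
        print(q,round(r['confidence'],2),len(C),'med',np.median(C,0).round(3),'z',np.percentile(C[:,2],[5,50,95]).round(3),*rect(C))
def reg(x0,x1,y0,y1,z0,z1):
    return P[(P[:,0]>x0)&(P[:,0]<x1)&(P[:,1]>y0)&(P[:,1]<y1)&(P[:,2]>z0)&(P[:,2]<z1)]
for n,a in dict(board=(.42,.7,-.24,0.05,.058,.105),trough_rim=(.4,.7,-.03,.12,.038,.054),tab=(.5,.7,-.42,-.3,.05,.085),trayrim=(.45,.72,-.40,-.23,.026,.05),paddle=(.36,.46,-.36,-.18,.06,.085),press=(.3,.55,.1,.25,.1,.5),monitor=(.65,1.2,-.2,.5,.1,.8)).items():
    C=reg(*a); print(n,len(C),C.mean(0).round(3),C.max(0).round(3),C.min(0).round(3),*rect(C))
E
```

```text
table z 0.0009311404729763773
tray 0.75 2525 med [ 0.589 -0.303  0.01 ] z [0.003 0.01  0.042] [ 593.1 -308.7] [221.4 145.9] 2.5
paddle_top 0.67 2982 med [ 0.551 -0.12   0.067] z [0.062 0.067 0.075] [ 537.2 -155.1] [267.1 261.5] 2.0
disc_mid 0.61 191 med [0.565 0.154 0.012] z [0.007 0.012 0.016] [563.9 154.7] [50. 47.] 0.6
disc_mid 0.54 211 med [ 0.613 -0.06   0.078] z [0.073 0.078 0.082] [612.9 -58.7] [47.1 51.4] 88.7
disc_mid 0.24 5322 med [ 0.555 -0.064  0.064] z [0.025 0.064 0.074] [ 546.6 -101.4] [377.  275.4] 89.8
slab_mid 0.55 209 med [0.686 0.313 0.01 ] z [0.    0.01  0.014] [687.8 316.3] [42.2 63.1] 52.2
slab_mid 0.5 208 med [ 0.527 -0.061  0.077] z [0.072 0.077 0.081] [526.4 -60.7] [34.4 59.7] 12.7
slab_mid 0.44 186 med [0.524 0.384 0.009] z [0.    0.009 0.015] [525.9 386.8] [63.9 34. ] 75.0
bar_1_mid 0.64 273 med [ 0.552 -0.174  0.089] z [0.068 0.089 0.094] [ 550.8 -176.9] [29.3 97.4] 88.6
bar_2_mid 0.61 5284 med [ 0.557 -0.061  0.064] z [0.025 0.064 0.073] [ 547.  -101.8] [288.6 368.8] 1.7
bar_2_mid 0.57 261 med [ 0.553 -0.135  0.089] z [0.067 0.089 0.095] [ 560.8 -138.1] 
[... 1011 characters left out ...]
058] [ 540.1 -117.4] [275.1 201.6] 9.8
trough_rim 236 [0.567 0.051 0.045] [0.673 0.085 0.053] [ 0.463 -0.029  0.038] [567.8  28. ] [114.1 210.5] 89.8
tab 116 [ 0.596 -0.358  0.066] [ 0.698 -0.35   0.079] [ 0.559 -0.418  0.05 ] [ 634.4 -373.8] [ 36.  151.1] 68.5
trayrim 409 [ 0.593 -0.304  0.035] [ 0.717 -0.234  0.05 ] [ 0.482 -0.399  0.026] [ 598.4 -324.6] [224.5 168.1] 4.7
paddle 340 [ 0.426 -0.242  0.07 ] [ 0.449 -0.18   0.079] [ 0.408 -0.29   0.06 ] [ 429.5 -235.6] [109.7  40.4] 88.8
press 610 [0.423 0.152 0.193] [0.488 0.184 0.255] [0.3   0.123 0.1  ] [395.3 148.9] [183.9  59.4] 8.7
monitor 14942 [0.851 0.162 0.266] [1.2   0.5   0.614] [ 0.65 -0.2   0.1 ] [924.9 150. ] [699.9 549.8] 90.0
```

Run:
```python
from loc import *
X=np.load('X.npy').reshape(-1,3); 
def sel(x0,x1,y0,y1,z0,z1): return X[(X[:,0]>x0)&(X[:,0]<x1)&(X[:,1]>y0)&(X[:,1]<y1)&(X[:,2]>z0)&(X[:,2]<z1)]
def line(P):
    v=cv2.fitLine((P[:,:2]*1000).astype(np.float32),cv2.DIST_HUBER,0,.01,.01).ravel()
    a=np.arctan2(v[1],v[0]); a=(a+np.pi/4)%(np.pi/2)-np.pi/4
    return 'n',len(P),'mean',P.mean(0).round(4),'yaw',round(a,4),'x',(P[:,0].min().round(3),P[:,0].max().round(3)),'y',(P[:,1].min().round(3),P[:,1].max().round(3))
print('trough +y',*line(sel(.47,.66,.06,.12,.038,.054)))
print('rail far',*line(sel(.64,.70,-.20,.0,.07,.082)))
print('rail near',*line(sel(.44,.49,-.20,.0,.07,.082)))
b=sel(.485,.63,-.23,.02,.06,.072); 
for k in range(6):
    x0=.49+.023*k; s=b[(b[:,0]>x0)&(b[:,0]<x0+.023)]; print(round(x0+.0115,3),'board y',s[:,1].min().round(4),s[:,1].max().round(4))
print('paddle',*line(sel(.40,.45,-.32,-.225,.06,.085)),rect(sel(.40,.45,-.32,-.24,.06,.085)))
print('tab',*line(sel(.54,.65,-.38,-.34,.055,.085)))
print('tray -y',*line(sel(.49,.71,-.375,-.335,.026,.045)))
print('tray +y',*line(sel(.49,.71,-.27,-.225,.026,.045)))
print('tray near',*line(sel(.47,.50,-.345,-.255,.026,.045)))
print('tray far',*line(sel(.68,.72,-.335,-.255,.026,.045)))
```

```text
trough +y n 107 mean [0.5663 0.0803 0.0454] yaw 0.0258 x (np.float64(0.473), np.float64(0.66)) y (np.float64(0.076), np.float64(0.085))
rail far n 163 mean [ 0.6621 -0.1197  0.0742] yaw 0.0411 x (np.float64(0.64), np.float64(0.686)) y (np.float64(-0.197), np.float64(-0.02))
rail near n 137 mean [ 0.4765 -0.1216  0.0749] yaw 0.0158 x (np.float64(0.44), np.float64(0.49)) y (np.float64(-0.197), np.float64(-0.026))
0.501 board y -0.2051 -0.0263
0.524 board y -0.2034 -0.0238
0.547 board y -0.2034 -0.0241
0.57 board y -0.2017 -0.0245
0.593 board y -0.2022 -0.022
0.616 board y -0.1999 -0.0223
paddle n 223 mean [ 0.4271 -0.262   0.0715] yaw -0.0388 x (np.float64(0.408), np.float64(0.449)) y (np.float64(-0.29), np.float64(-0.227)) (array([ 427.4, -264.8]), array([40.4, 50. ]), 2.3)
tab n 102 mean [ 0.5942 -0.3571  0.0682] yaw 0.0634 x (np.float64(0.56), np.float64(0.628)) y (np.float64(-0.366), np.float64(-0.35))
tray -y n 163 mean [ 0.591  -0.3495  0.035 ] yaw 0.0784 x (np.float64(0.49), np.float64(0.697)) y (np.float64(-0.36), np.float64(-0.336))
tray +y n 135 mean [ 0.6007 -0.245   0.0349] yaw 0.0676 x (np.float64(0.492), np.float64(0.691)) y (np.float64(-0.268), np.float64(-0.234))
tray near n 48 mean [ 0.4863 -0.2996  0.0357] yaw 0.0781 x (np.float64(0.482), np.float64(0.491)) y (np.float64(-0.343), np.float64(-0.257))
tray far n 51 mean [ 0.6918 -0.2965  0.035 ] yaw 0.071 x (np.float64(0.687), np.float64(0.697)) y (np.float64(-0.334), np.float64(-0.257))
```

```bash
cat > to.py <<'E'
# usage: to.py x y z yaw  -> deltas in tool axes (after turning), cm
import sys
from h import *
x,y,z,yaw=map(float,sys.argv[1:5]); s=env.state()
M=R.from_quat(s['tcp_rot']).as_matrix(); psi=np.arctan2(M[1,0],M[0,0])
d=np.array([x,y,z])-s['tool_pos']; c,n=np.cos(yaw),np.sin(yaw)
print('t',round(s['time_s'],2),'pos',s['tool_pos'].round(4),'yaw',round(psi,4),'zaxis',M[:,2].round(3),'F',s['wrist_force'].round(1),'w',round(s['width'],2),'gf',round(s['grasp_force'],1))
print('turn az',round((psi-yaw+np.pi)%(2*np.pi)-np.pi,3),'then cm',(100*np.array([d@[c,n,0],d@[n,-c,0],-d[2]])).round(2))
E
python3 -m handwheel '[{"rotation":[0,0,0.107],"offset":[0,0,0],"claw":120},{"rotation":[0,0,0.107],"offset":[0,0,0],"claw":120},{"rotation":[0,0,0.106],"offset":[0,0,0],"claw":120},{"rotation":[0,0,0],"offset":[2.64,-1.37,0],"claw":120},{"rotation":[0,0,0],"offset":[2.64,-1.37,0],"claw":120},{"rotation":[0,0,0],"offset":[2.64,-1.37,0],"claw":120},{"rotation":[0,0,0],"offset":[2.64,-1.37,0],"claw":120},{"rotation":[0,0,0],"offset":[2.64,-1.37,0],"claw":120},{"rotation":[0,0,0],"offset":[2.64,-1.37,0],"claw":120},{"rotation":[0,0,0],"offset":[2.64,-1.37,0],"claw":120},{"rotation":[0,0,0],"offset":[2.64,-1.37,0],"claw":120},{"rotation":[0,0,0],"offset":[2.64,-1.37,0],"claw":120},{"rotation":[0,0,0],"offset":[2.64,-1.37,0],"claw":120},{"rotation":[0,0,0],"offset":[2.64,-1.37,0],"claw":120},{"rotation":[0,0,0],"offset":[2.64,-1.37,0],"claw":120},{"rotation":[0,0,0],"offset":[2.64,-1.37,0],"claw":120},{"rotation":[0,0,0],"offset":[2.64,-1.37,0],"claw":120}]'; python3 to.py 0.594 -0.358 0.13 0.074
python3 - <<'E'
from h import *
im,d,T=shot('wrist','w1.png'); np.savez('w1.npz',d=d,T=T)
cv2.imwrite('pics/w1b.png',cv2.resize(im[:,:,::-1],(560,420)))
v,u=np.nonzero(d>0); P=to_world('wrist',T,np.c_[u,v],d[v,u])
s=P[(abs(P[:,0]-.594)<.07)&(abs(P[:,1]+.358)<.04)&(P[:,2]>.055)&(P[:,2]<.085)]
print('tab',len(s),s.mean(0),s.min(0),s.max(0))
E
```

```text
time_s: 3.22
tool_pos: [0.5954, -0.3577, 0.2017]
tcp_rot: [0.999, 0.037, 0.0, -0.0]
wrist_force: [0.4, 1.1, 1.4]
width: 0.531
grasp_force: 0.0
t 3.22 pos [ 0.5954 -0.3577  0.2017] yaw 0.0738 zaxis [ 0.  0. -1.] F [0.4 1.1 1.4] w 0.53 gf 0.0
turn az -0.0 then cm [-0.14  0.02  7.17]
tab 1070 [ 0.59781387 -0.35894703  0.06945256] [ 0.56073357 -0.36707015  0.05520466] [ 0.63062194 -0.35101147  0.07243992]
```

View pics/w1b.png

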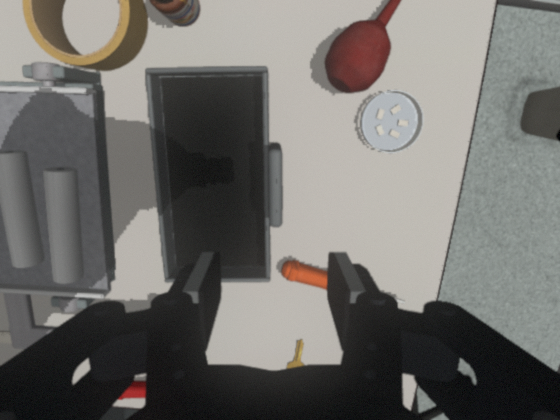

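The wrist view shows the tab at (275,185) lying between the fingers. The orange screwdriver at (310,273) is clear of them. Next I descend and grip.

```bash
python3 -m handwheel '[{"rotation":[0,0,0],"offset":[0,0.02,2.8],"claw":120},{"rotation":[0,0,0],"offset":[0,0.02,2.8],"claw":120},{"rotation":[0,0,0],"offset":[0,0.02,2.8],"claw":120},{"rotation":[0,0,0],"offset":[0,0.02,2.8],"claw":120},{"rotation":[0,0,0],"offset":[0,0.02,2.8],"claw":120},{"rotation":[0,0,0],"offset":[0,0.02,2.1],"claw":120},{"rotation":[0,0,0],"offset":[0,0,0],"claw":230},{"rotation":[0,0,0],"offset":[0,0,0],"claw":230},{"rotation":[0,0,0],"offset":[0,0,0],"claw":230},{"rotation":[0,0,0],"offset":[0,0,0],"claw":230},{"rotation":[0,0,0],"offset":[0,0,0],"claw":230},{"rotation":[0,0,0],"offset":[0,0,0],"claw":230}]' 40; python3 to.py 0.5746 -0.2989 0.04 0.03
```

```text
time_s: 4.27
tool_pos: [0.5948, -0.3601, 0.0419]
tcp_rot: [0.999, 0.037, 0.001, 0.0]
wrist_force: [-0.0, -0.8, 0.4]
width: 0.096
grasp_force: 0.0
t 4.27 pos [ 0.5948 -0.3601  0.0419] yaw 0.0738 zaxis [ 0.001 -0.001 -1.   ] F [-0.  -0.8  0.4] w 0.1 gf 0.0
turn az 0.044 then cm [-1.84 -6.18  0.19]
```

```bash
python3 -m handwheel '[{"rotation":[0,0,0],"offset":[0,0,0],"claw":255},{"rotation":[0,0,0],"offset":[0,0,0],"claw":255},{"rotation":[0,0,0],"offset":[0,0,0],"claw":255},{"rotation":[0,0,0],"offset":[0,0,0],"claw":255}]' 40
```

```text
time_s: 4.6
tool_pos: [0.5943, -0.3598, 0.0407]
tcp_rot: [0.999, 0.037, -0.0, -0.0]
wrist_force: [-0.7, -0.1, -0.2]
width: -0.002
grasp_force: 0.0
```

Run:
```python
from h import *
im,d,T=shot('wrist','w2.png')
im,d,T=shot('scene'); cv2.imwrite('pics/s2.png',cv2.resize(im[100:280,250:490,::-1],(800,600)))
im,d,T=shot('top')
v,u=np.nonzero(d>0); X=to_world('top',T,np.c_[u,v],d[v,u])
s=X[(abs(X[:,0]-.594)<.12)&(abs(X[:,1]+.29)<.06)&(X[:,2]>.026)&(X[:,2]<.045)]; print(len(s),s.mean(0))
```

```text
296 [ 0.60266763 -0.28236877  0.03494069]
```

View pics/w2.png

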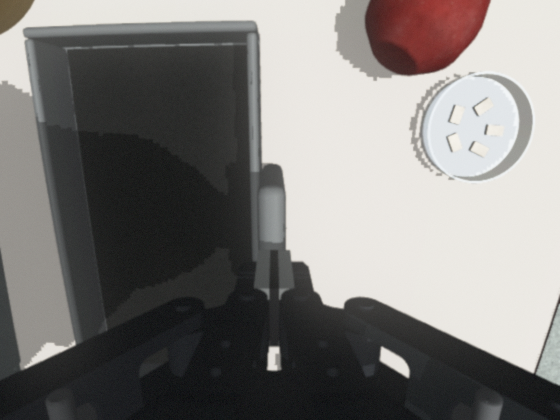

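View pics/s2.png

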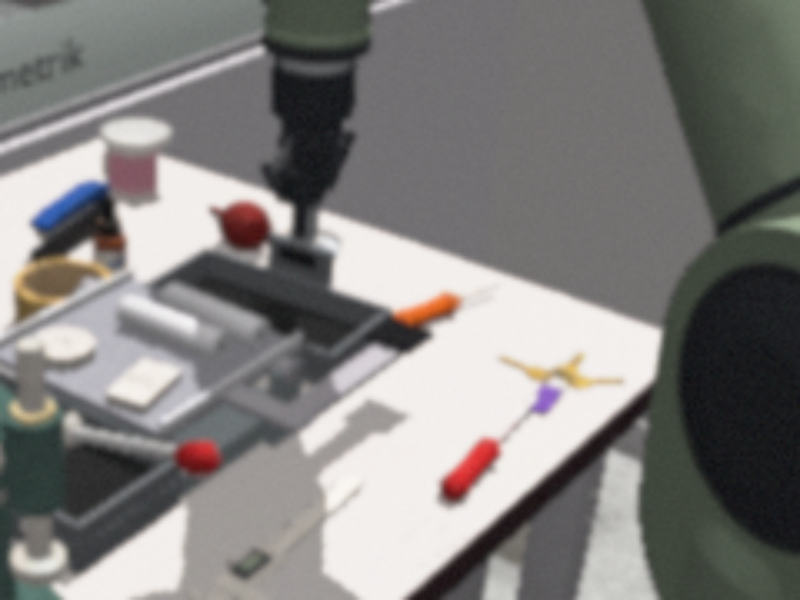

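Run:
```python
from h import *
im,d,T=shot('wrist'); s=env.state(); print(s['tool_pos'],s['time_s'])
print('cam',T[:3,3],T[:3,2])
print('tcp px',proj('wrist',T,[s['tool_pos']]), 'grasp',proj('wrist',T,[s['tool_pos']+[0,0,.019]]))
print('tab corners',proj('wrist',T,[[.561,-.359,.07],[.631,-.359,.07]]))
for r in [175,200,225,240,250,260,270,280,290,300]:
    print(r,d[r,272].round(3),to_world('wrist',T,[[272,r]],[d[r,272]]).round(3))
```

```text
[ 0.59431386 -0.35979162  0.04062521] 4.8
cam [ 0.66011651 -0.3556804   0.21331404] [-0.26123727 -0.01920032 -0.96508364]
tcp px [[272.32088221 244.27888339]] grasp [[272.16858327 259.09058176]]
tab corners [[265.12918752 335.05244038]
 [276.63157843 185.26397942]]
175 0.172 [[ 0.63  -0.357  0.043]]
200 0.147 [[ 0.625 -0.358  0.071]]
225 0.15 [[ 0.614 -0.358  0.071]]
240 0.151 [[ 0.608 -0.359  0.071]]
250 0.148 [[ 0.605 -0.359  0.075]]
260 0.138 [[ 0.605 -0.359  0.085]]
270 0.129 [[ 0.605 -0.359  0.095]]
280 0.121 [[ 0.605 -0.359  0.103]]
290 0.116 [[ 0.604 -0.359  0.108]]
300 0.116 [[ 0.601 -0.359  0.109]]
```

Run:
```python
import cv2
a=cv2.imread('pics/w2.png')[150:390,190:350]; cv2.imwrite('pics/w2c.png',cv2.resize(a,(400,600),interpolation=2))
```

```text
(no output)
```

View pics/w2c.png

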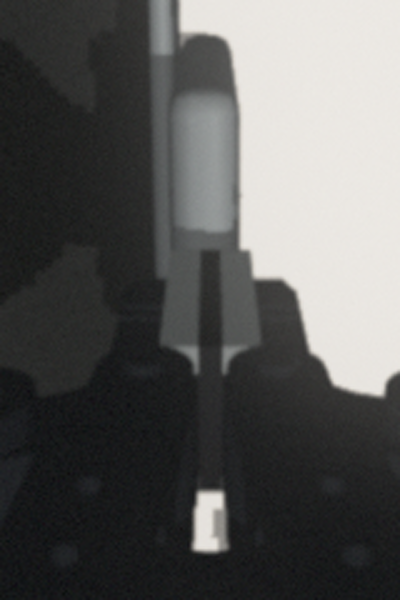

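The crop shows the pads in line with the tab, at crop (210,300), but the readings say they are shut with no force. A short +y move will show whether the tray follows.

```bash
cat > tray.py <<'E'
from h import *
im,d,T=shot('top'); v,u=np.nonzero(d>0); X=to_world('top',T,np.c_[u,v],d[v,u])
s=X[(abs(X[:,0]-.594)<.13)&(X[:,1]<-.2)&(X[:,1]>-.34)&(X[:,2]>.024)&(X[:,2]<.045)&(X[:,0]>.455)]
def fit(q):
    k=np.polyfit(q[:,0]-.58,q[:,1],1)
    for _ in range(4): r=abs(np.polyval(k,q[:,0]-.58)-q[:,1]); q=q[r<.005]; k=np.polyfit(q[:,0]-.58,q[:,1],1)
    return len(q),'yaw',k[0].round(4),'y at x=.58',k[1].round(4)
import sys
y0=float(sys.argv[1])  # expected +y wall y
w=s[abs(s[:,1]-y0)<.02]; print('+y wall',*fit(w[(w[:,0]>.50)&(w[:,0]<.68)]))
e=s[(s[:,1]<y0-.015)]
n=e[e[:,0]<.52]; f=e[e[:,0]>.64]; print('near x',np.median(n[:,0]),np.median(n[:,1]),len(n),'far x',np.median(f[:,0]),np.median(f[:,1]),len(f))
E
python3 tray.py -.245
python3 -m handwheel '[{"rotation":[0,0,0],"offset":[0,-0.5,0],"claw":255},{"rotation":[0,0,0],"offset":[0,-0.5,0],"claw":255},{"rotation":[0,0,0],"offset":[0,-0.5,0],"claw":255},{"rotation":[0,0,0],"offset":[0,0,0],"claw":255}]' ; python3 tray.py -.235
```

```text
+y wall 114 yaw 0.0851 y at x=.58 -0.2443
near x 0.48594666126253827 -0.2991202630285204 44 far x 0.6917432939663848 -0.3021769157633559 56
time_s: 5.18
tool_pos: [0.5935, -0.3432, 0.0407]
tcp_rot: [0.999, 0.038, 0.0, -0.0]
wrist_force: [0.0, 0.0, 0.0]
width: 0.001
grasp_force: 0.0
+y wall 115 yaw 0.0807 y at x=.58 -0.2443
near x 0.485933984412904 -0.27492573059105285 57 far x 0.6910788967684112 -0.29344064742655396 58
```

Run:
```python
from h import *
im,d,T=shot('wrist','w3.png'); s=env.state(); print(s['tool_pos'])
for r in range(215,300,6):
    print(r,im[r,267],to_world('wrist',T,[[267,r]],[d[r,267]]).round(3),im[r,279],to_world('wrist',T,[[279,r]],[d[r,279]]).round(3))
a=cv2.imread('pics/w3.png')[150:390,150:390]; cv2.imwrite('pics/w3c.png',cv2.resize(a,(600,600),interpolation=2))
```

```text
[ 0.59336759 -0.34448415  0.04078675]
215 [37 37 36] [[ 0.599 -0.34   0.009]] [75 75 76] [[ 0.599 -0.347  0.005]]
221 [36 37 35] [[ 0.596 -0.34   0.009]] [76 78 78] [[ 0.595 -0.348  0.005]]
227 [38 40 39] [[ 0.592 -0.341  0.008]] [74 76 76] [[ 0.591 -0.348  0.005]]
233 [40 38 37] [[ 0.588 -0.341  0.008]] [72 74 74] [[ 0.587 -0.348  0.005]]
239 [36 35 37] [[ 0.584 -0.341  0.007]] [72 76 75] [[ 0.584 -0.348  0.006]]
245 [40 41 40] [[ 0.581 -0.341  0.009]] [72 74 73] [[ 0.58  -0.349  0.006]]
251 [78 81 80] [[ 0.604 -0.341  0.076]] [82 85 84] [[ 0.604 -0.346  0.076]]
257 [82 83 83] [[ 0.604 -0.341  0.082]] [81 83 81] [[ 0.604 -0.346  0.083]]
263 [80 82 80] [[ 0.604 -0.341  0.088]] [77 80 80] [[ 0.604 -0.346  0.088]]
269 [82 84 83] [[ 0.604 -0.341  0.094]] [74 77 76] [[ 0.604 -0.346  0.094]]
275 [80 82 82] [[ 0.604 -0.341  0.098]] [75 75 75] [[ 0.604 -0.346  0.098]]
281 [80 82 81] [[ 0.603 -0.342  0.102]] [72 74 74] [[ 0.604 -0.345  0.103]]
287 [86 88 87] [[ 0.604 -0.342  0.107]] [73 75 75] [[ 0.604 -0.345  0.108]]
293 [125 128 126] [[ 0.602 -0.342  0.108]] [117 118 117] [[ 0.602 -0.346  0.108]]
299 [60 62 63] [[ 0.6   -0.342  0.108]] [81 83 82] [[ 0.6   -0.346  0.107]]
```

View pics/w3c.png

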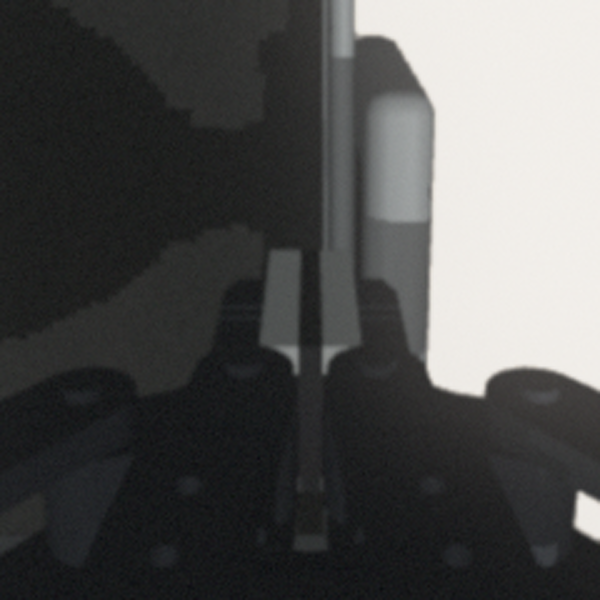

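The crop shows the pads' lower ends at (310,250), and depth puts them at z = 0.075 while the reported TCP is z = 0.041. So the physical fingertips sit about 34 mm above the reported TCP, which is why they passed over the tab. I'll allow for that offset.

```bash
python3 -m handwheel '[{"rotation":[0,0,0],"offset":[0.1,0.7,0],"claw":120},{"rotation":[0,0,0],"offset":[0,0.7,0],"claw":120},{"rotation":[0,0,0],"offset":[0,0,0],"claw":120},{"rotation":[0,0,0],"offset":[0,0,0],"claw":120},{"rotation":[0,0,0],"offset":[0,0,0],"claw":120},{"rotation":[0,0,0],"offset":[0,0,1],"claw":120},{"rotation":[0,0,0],"offset":[0,0,1],"claw":120},{"rotation":[0,0,0],"offset":[0,0,0.9],"claw":120},{"rotation":[0,0,0],"offset":[0,0,0],"claw":255},{"rotation":[0,0,0],"offset":[0,0,0],"claw":255},{"rotation":[0,0,0],"offset":[0,0,0],"claw":255},{"rotation":[0,0,0],"offset":[0,0,0],"claw":255},{"rotation":[0,0,0],"offset":[0,0,0],"claw":255}]' 40; python3 to.py .5746 -.2989 .011 .03; python3 tray.py -.244
```

```text
time_s: 6.37
tool_pos: [0.5953, -0.3588, 0.0119]
tcp_rot: [0.999, 0.037, 0.0, 0.0]
wrist_force: [-0.8, 0.0, -3.3]
width: 0.134
grasp_force: 41.5
t 6.37 pos [ 0.5953 -0.3588  0.0119] yaw 0.0738 zaxis [ 0. -0. -1.] F [-0.8  0.  -3.3] w 0.13 gf 41.5
turn az 0.044 then cm [-1.89 -6.05  0.09]
+y wall 106 yaw 0.0754 y at x=.58 -0.2443
near x 0.4872539956144953 -0.29848289245179854 45 far x 0.6922222729639691 -0.29966278738474245 55
```

```bash
python3 -m handwheel '[{"rotation":[0,0,0.022],"offset":[0,0,0],"claw":255},{"rotation":[0,0,0.022],"offset":[0,0,0],"claw":255},{"rotation":[0,0,0],"offset":[-0.16,-0.46,0],"claw":255},{"rotation":[0,0,0],"offset":[-0.16,-0.46,0],"claw":255},{"rotation":[0,0,0],"offset":[-0.16,-0.46,0],"claw":255},{"rotation":[0,0,0],"offset":[-0.16,-0.46,0],"claw":255},{"rotation":[0,0,0],"offset":[-0.16,-0.46,0],"claw":255},{"rotation":[0,0,0],"offset":[-0.16,-0.46,0],"claw":255},{"rotation":[0,0,0],"offset":[-0.16,-0.46,0],"claw":255},{"rotation":[0,0,0],"offset":[-0.16,-0.46,0],"claw":255},{"rotation":[0,0,0],"offset":[-0.16,-0.46,0],"claw":255},{"rotation":[0,0,0],"offset":[-0.16,-0.46,0],"claw":255},{"rotation":[0,0,0],"offset":[-0.16,-0.46,0],"claw":255},{"rotation":[0,0,0],"offset":[-0.16,-0.46,0],"claw":255},{"rotation":[0,0,0],"offset":[0,0,0],"claw":255}]'; python3 to.py .5746 -.2989 .011 .03
python3 - <<'E'
from h import *
im,d,T=shot('wrist','w4.png'); v,u=np.nonzero(d>0); X=to_world('wrist',T,np.c_[u,v],d[v,u])
c,s=np.cos(.03),np.sin(.03); q=X-[.569,-.113,0]; Q=np.c_[q[:,0]*c+q[:,1]*s,-q[:,0]*s+q[:,1]*c,q[:,2]]
def f(n,m,ax):
    p=Q[m]; k=np.polyfit(p[:,ax],p[:,1-ax],1); print(n,len(p),'slope',k[0].round(4),'mean',p.mean(0).round(4),p.min(0).round(3),p.max(0).round(3))
f('tray far wall',(Q[:,0]>.08)&(Q[:,0]<.12)&(Q[:,1]<-.11)&(Q[:,1]>-.165)&(Q[:,2]>.03)&(Q[:,2]<.042),1)
f('tray -y wall',(Q[:,0]>.045)&(Q[:,0]<.09)&(Q[:,1]<-.165)&(Q[:,1]>-.2)&(Q[:,2]>.03)&(Q[:,2]<.042),0)
f('rail far',(Q[:,0]>.08)&(Q[:,0]<.105)&(Q[:,1]<0)&(Q[:,2]>.071)&(Q[:,2]<.084),1)
b=(abs(Q[:,0])<.08)&(Q[:,2]>.06)&(Q[:,2]<.072)&(Q[:,1]<-.05)
for x0 in np.arange(-.08,.08,.03):
    m=b&(abs(Q[:,0]-x0-.015)<.015); print('board edge',round(x0+.015,3),Q[m][:,1].min().round(4) if m.any() else None)
E
```

```text
time_s: 7.67
tool_pos: [0.5742, -0.3029, 0.0116]
tcp_rot: [1.0, 0.015, -0.0, -0.0]
wrist_force: [-0.0, 1.2, -4.2]
width: 0.128
grasp_force: 41.6
t 7.67 pos [ 0.5742 -0.3029  0.0116] yaw 0.0306 zaxis [-0.     0.001 -1.   ] F [-0.   1.2 -4.2] w 0.13 gf 41.6
turn az 0.001 then cm [ 0.05 -0.4   0.06]
tray far wall 2352 slope -0.0034 mean [ 0.1015 -0.1381  0.0355] [ 0.099 -0.165  0.03 ] [ 0.105 -0.11   0.039]
tray -y wall 1500 slope 0.0022 mean [ 0.0681 -0.182   0.0359] [ 0.045 -0.184  0.03 ] [ 0.09  -0.179  0.039]Traceback (most recent call last):
  File "<stdin>", line 8, in <module>
  File "<stdin>", line 5, in f
    raise TypeError("expected non-empty vector for x")
TypeError: expected non-empty vector for x
```

View pics/w4.png

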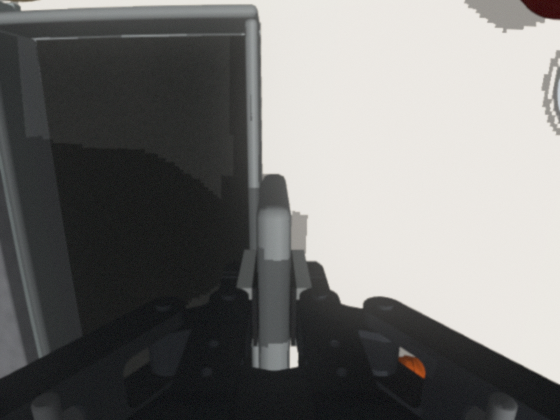

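Tab at (275,270) is gripped between the pads. The tray is parallel to the stand, with about 4 mm to go, so I'll approach gently until contact.

```bash
python3 -m handwheel '[{"rotation":[0,0,0],"offset":[0.05,-0.1,0],"claw":255},{"rotation":[0,0,0],"offset":[0,-0.1,0],"claw":255},{"rotation":[0,0,0],"offset":[0,-0.1,0],"claw":255},{"rotation":[0,0,0],"offset":[0,-0.05,0],"claw":255},{"rotation":[0,0,0],"offset":[0,0,0],"claw":255}]'; for i in 1 2; do :; done; python3 -m handwheel '[{"rotation":[0,0,0],"offset":[0,-0.1,0],"claw":255},{"rotation":[0,0,0],"offset":[0,0,0],"claw":255}]'; python3 -m handwheel '[{"rotation":[0,0,0],"offset":[0,-0.1,0],"claw":255},{"rotation":[0,0,0],"offset":[0,0,0],"claw":255}]'
```

```text
time_s: 8.13
tool_pos: [0.5748, -0.3006, 0.0117]
tcp_rot: [1.0, 0.015, 0.0, -0.0]
wrist_force: [0.3, -0.2, -3.9]
width: 0.133
grasp_force: 41.6
time_s: 8.3
tool_pos: [0.5746, -0.3002, 0.0118]
tcp_rot: [1.0, 0.015, -0.0, 0.0]
wrist_force: [-1.6, -3.7, -2.1]
width: 0.134
grasp_force: 41.8
time_s: 8.47
tool_pos: [0.5744, -0.3001, 0.0119]
tcp_rot: [1.0, 0.014, -0.0, 0.001]
wrist_force: [-2.5, -7.8, -1.2]
width: 0.137
grasp_force: 41.9
```

```bash
python3 -m handwheel '[{"rotation":[0,0,0],"offset":[0,-0.1,0],"claw":255},{"rotation":[0,0,0],"offset":[0,0,0],"claw":255},{"rotation":[0,0,0],"offset":[0,0,0],"claw":255}]'; python3 -m handwheel '[{"rotation":[0,0,0],"offset":[0,0.2,0],"claw":255},{"rotation":[0,0,0],"offset":[0,0,0],"claw":180},{"rotation":[0,0,0],"offset":[0,0,0],"claw":180},{"rotation":[0,0,0],"offset":[0,0,0],"claw":180},{"rotation":[0,0,0],"offset":[0,0,-3],"claw":180},{"rotation":[0,0,0],"offset":[0,0,-3],"claw":180},{"rotation":[0,0,0],"offset":[0,0,-3],"claw":180},{"rotation":[0,0,0],"offset":[0,0,-3],"claw":180},{"rotation":[0,0,0],"offset":[0,0,0],"claw":255}]'
cat > stand.py <<'E'
from h import *
im,d,T=shot('wrist','w5.png'); v,u=np.nonzero(d>0); X=to_world('wrist',T,np.c_[u,v],d[v,u])
c,s=np.cos(.03),np.sin(.03); q=X-[.569,-.113,0]; Q=np.c_[q[:,0]*c+q[:,1]*s,-q[:,0]*s+q[:,1]*c,q[:,2]]
def f(n,m,ax):
    p=Q[m]
    if len(p)<30: return print(n,'none')
    k=np.polyfit(p[:,ax],p[:,1-ax],1); print(n,len(p),'slope',k[0].round(4),'mean',p.mean(0).round(4),p.min(0).round(3),p.max(0).round(3))
z=(Q[:,2]>.03)&(Q[:,2]<.042)
f('tray far',(Q[:,0]>.08)&(Q[:,0]<.12)&(Q[:,1]<-.11)&(Q[:,1]>-.165)&z,1)
f('tray near',(Q[:,0]<-.08)&(Q[:,0]>-.12)&(Q[:,1]<-.11)&(Q[:,1]>-.165)&z,1)
f('tray -y',(abs(Q[:,0])<.09)&(abs(Q[:,0])>.045)&(Q[:,1]<-.165)&(Q[:,1]>-.2)&z,0)
f('rail far',(Q[:,0]>.08)&(Q[:,0]<.105)&(Q[:,1]<0)&(Q[:,2]>.071)&(Q[:,2]<.084),1)
f('rail near',(Q[:,0]<-.08)&(Q[:,0]>-.105)&(Q[:,1]<0)&(Q[:,2]>.071)&(Q[:,2]<.084),1)
b=(abs(Q[:,0])<.08)&(Q[:,2]>.06)&(Q[:,2]<.072)&(Q[:,1]<-.05)
print('board edge',[(round(x0,3),Q[b&(abs(Q[:,0]-x0)<.015)][:,1].min(initial=9).round(4)) for x0 in np.arange(-.065,.08,.03)])
E
python3 stand.py; python3 to.py .4235 -.2675 .13 .03
```

```text
time_s: 8.72
tool_pos: [0.5744, -0.3001, 0.0121]
tcp_rot: [1.0, 0.014, 0.0, 0.001]
wrist_force: [-1.9, -11.7, 0.3]
width: 0.133
grasp_force: 42.0
time_s: 9.47
tool_pos: [0.5774, -0.3005, 0.1377]
tcp_rot: [1.0, 0.015, 0.004, 0.001]
wrist_force: [0.4, -0.5, -0.4]
width: 0.166
grasp_force: 0.0
tray far 585 slope 0.001 mean [ 0.1026 -0.1381  0.0356] [ 0.1   -0.165  0.032] [ 0.105 -0.11   0.038]
tray near none
tray -y 733 slope 0.0015 mean [ 0.0112 -0.1797  0.0359] [-0.09  -0.182  0.03 ] [ 0.09  -0.177  0.039]
rail far 1200 slope 0.0034 mean [ 0.0956 -0.0541  0.0756] [ 0.093 -0.093  0.071] [ 0.105 -0.012  0.079]
rail near 636 slope -0.0055 mean [-0.0861 -0.0277  0.0751] [-0.09  -0.059  0.071] [-0.084 -0.     0.078]
board edge [(np.float64(-0.065), np.float64(-0.0921)), (np.float64(-0.035), np.float64(-0.1938)), (np.float64(-0.005), np.float64(-0.1937)), (np.float64(0.025), np.float64(-0.1936)), (np.float64(0.055), np.float64(-0.0929))]
t 9.52 pos [ 0.5765 -0.3     0.1349] yaw 0.0301 zaxis [ 0.005 -0.002 -1.   ] F [ 0.4  0.3 -1.2] w 0.09 gf 0.0
turn az 0.0 then cm [-15.19  -3.71   0.49]
```

Run:
```python
from h import *
for cam in ['top','wrist','scene']:
    im,d,T=shot(cam); v,u=np.nonzero(d>0); X=to_world(cam,T,np.c_[u,v],d[v,u])
    c,s=np.cos(.03),np.sin(.03); q=X-[.569,-.113,0]; Q=np.c_[q[:,0]*c+q[:,1]*s,-q[:,0]*s+q[:,1]*c,q[:,2]]
    def g(n,x0,x1,y0,y1,z0,z1):
        m=(Q[:,0]>x0)&(Q[:,0]<x1)&(Q[:,1]>y0)&(Q[:,1]<y1)&(Q[:,2]>z0)&(Q[:,2]<z1); p=Q[m]
        print(cam,n,len(p),np.percentile(p[:,0],[3,50,97]).round(4) if len(p)>5 else '')
    g('rail+',.08,.103,-.085,.03,.0725,.08); g('rail-',-.103,-.08,-.085,.03,.0725,.08)
    g('tray+',.085,.118,-.165,-.10,.031,.042); g('tray-',-.118,-.085,-.165,-.10,.031,.042)
```

```text
top rail+ 57 [0.0913 0.0938 0.0986]
top rail- 58 [-0.0933 -0.089  -0.0865]
top tray+ 31 [0.0984 0.1014 0.1049]
top tray- 31 [-0.1057 -0.1035 -0.1013]
wrist rail+ 988 [0.0928 0.0951 0.0978]
wrist rail- 896 [-0.0895 -0.0859 -0.0843]
wrist tray+ 721 [0.1004 0.1026 0.1053]
wrist tray- 0 
scene rail+ 51 [0.0874 0.0904 0.0959]
scene rail- 62 [-0.0941 -0.0902 -0.0868]
scene tray+ 9 [0.0943 0.099  0.1023]
scene tray- 31 [-0.1068 -0.105  -0.1006]
```

```bash
python3 -m handwheel '[{"rotation":[0,0,0],"offset":[0,0,3],"claw":180},{"rotation":[0,0,0],"offset":[0,0,3],"claw":180},{"rotation":[0,0,0],"offset":[0,0,3],"claw":180},{"rotation":[0,0,0],"offset":[0,0,3],"claw":180},{"rotation":[0,0,0],"offset":[0,0,0],"claw":180},{"rotation":[0,0,0],"offset":[0,0,0],"claw":255},{"rotation":[0,0,0],"offset":[0,0,0],"claw":255},{"rotation":[0,0,0],"offset":[0,0,0],"claw":255},{"rotation":[0,0,0],"offset":[0,0,0],"claw":255},{"rotation":[0,0,0],"offset":[0,0.2,0],"claw":255},{"rotation":[0,0,0],"offset":[0.2,0,0],"claw":255},{"rotation":[0,0,0],"offset":[0.18,0,0],"claw":255},{"rotation":[0,0,0],"offset":[0,-0.1,0],"claw":255},{"rotation":[0,0,0],"offset":[0,-0.1,0],"claw":255},{"rotation":[0,0,0],"offset":[0,-0.1,0],"claw":255},{"rotation":[0,0,0],"offset":[0,0,0],"claw":255}]'
```

```text
time_s: 11.0
tool_pos: [0.5788, -0.2997, 0.0121]
tcp_rot: [1.0, 0.015, 0.0, 0.001]
wrist_force: [1.3, -5.6, -2.7]
width: 0.134
grasp_force: 43.6
```

```bash
python3 -m handwheel '[{"rotation":[0,0,0],"offset":[0,-0.1,0],"claw":255},{"rotation":[0,0,0],"offset":[0,0,0],"claw":255},{"rotation":[0,0,0],"offset":[0,0.2,0],"claw":255},{"rotation":[0,0,0],"offset":[0,0,0],"claw":180},{"rotation":[0,0,0],"offset":[0,0,0],"claw":180},{"rotation":[0,0,0],"offset":[0,0,0],"claw":180},{"rotation":[0,0,0],"offset":[0,0,-3],"claw":180},{"rotation":[0,0,0],"offset":[0,0,-3],"claw":180},{"rotation":[0,0,0],"offset":[0,0,-3],"claw":180},{"rotation":[0,0,0],"offset":[0,0,-3],"claw":180},{"rotation":[0,0,0],"offset":[0,0,0],"claw":255}]'
python3 - <<'E'
from h import *
for cam in ['top','wrist']:
    im,d,T=shot(cam); v,u=np.nonzero(d>0); X=to_world(cam,T,np.c_[u,v],d[v,u])
    c,s=np.cos(.03),np.sin(.03); q=X-[.5725,-.1145,0]; Q=np.c_[q[:,0]*c+q[:,1]*s,-q[:,0]*s+q[:,1]*c,q[:,2]]
    def g(n,x0,x1,y0,y1,z0,z1,ax=0):
        m=(Q[:,0]>x0)&(Q[:,0]<x1)&(Q[:,1]>y0)&(Q[:,1]<y1)&(Q[:,2]>z0)&(Q[:,2]<z1); p=Q[m]
        if len(p)>5: print(cam,n,len(p),np.percentile(p[:,ax],[3,50,97]).round(4),'slope',np.polyfit(p[:,1-ax],p[:,ax],1)[0].round(4))
    g('rail+',.08,.103,-.085,.03,.0725,.08); g('rail-',-.103,-.08,-.085,.03,.0725,.08)
    g('tray+',.085,.118,-.165,-.10,.031,.042); g('tray-',-.118,-.085,-.165,-.10,.031,.042)
    g('tray -y',-.09,.09,-.187,-.168,.031,.040,1)
    g('paddle',-.18,-.10,-.18,-.13,.06,.085); g('paddle',-.18,-.13,-.19,-.1,.06,.085,1)
E
python3 to.py .427 -.269 .13 .03
```

```text
time_s: 11.92
tool_pos: [0.5812, -0.3005, 0.1377]
tcp_rot: [1.0, 0.015, 0.004, 0.001]
wrist_force: [0.7, 0.9, 0.3]
width: 0.164
grasp_force: 0.0
top rail+ 57 [0.0868 0.0903 0.0951] slope 0.0028
top rail- 58 [-0.0948 -0.0924 -0.0852] slope -0.0178
top tray+ 31 [0.1001 0.1027 0.1059] slope -0.0174
top tray- 30 [-0.1047 -0.1022 -0.0998] slope 0.0157
top tray -y 72 [-0.1792 -0.1762 -0.1739] slope -0.0009
top paddle 70 [-0.1674 -0.1434 -0.1306] slope -0.6168
top paddle 139 [-0.1496 -0.1301 -0.1024] slope -0.361
wrist rail+ 1010 [0.0894 0.0917 0.1009] slope 0.0058
wrist rail- 744 [-0.0926 -0.0893 -0.0878] slope -0.0039
wrist tray+ 703 [0.1019 0.1039 0.1064] slope -0.004
wrist tray -y 1098 [-0.1803 -0.1782 -0.1758] slope 0.0032
t 12.02 pos [ 0.5792 -0.2995  0.1328] yaw 0.0301 zaxis [ 0.002 -0.001 -1.   ] F [-0.5  0.7 -1.2] w 0.01 gf 0.0
turn az 0.0 then cm [-15.12  -3.5    0.28]
```

```bash
python3 -m handwheel '[{"rotation":[0,0,0],"offset":[-3.0,-0.7,0],"claw":255},{"rotation":[0,0,0],"offset":[-3.0,-0.7,0],"claw":255},{"rotation":[0,0,0],"offset":[-3.0,-0.7,0],"claw":255},{"rotation":[0,0,0],"offset":[-3.0,-0.7,0],"claw":255},{"rotation":[0,0,0],"offset":[-3.0,-0.7,0],"claw":255},{"rotation":[0,0,0],"offset":[0,0,0],"claw":255}]'
python3 - <<'E'
from h import *
im,d,T=shot('wrist','w6.png'); v,u=np.nonzero(d>0); X=to_world('wrist',T,np.c_[u,v],d[v,u])
p=X[(X[:,2]>.062)&(X[:,2]<.085)&(X[:,0]<.46)&(X[:,0]>.39)&(X[:,1]<-.2)&(X[:,1]>-.31)]
print(len(p),np.percentile(p,[3,50,97],axis=0).round(3))
tp=env.state()['tool_pos']; print(proj('wrist',T,[[.427,-.269,.072],tp+[0,0,.034]]))
E
python3 to.py .427 -.269 .04 .03
```

```text
time_s: 12.52
tool_pos: [0.4217, -0.268, 0.1306]
tcp_rot: [1.0, 0.014, -0.002, -0.001]
wrist_force: [1.5, -2.5, -0.1]
width: 0.0
grasp_force: 0.0
6476 [[ 0.409 -0.288  0.065]
 [ 0.428 -0.256  0.072]
 [ 0.447 -0.204  0.074]]
[[274.65029475 204.76775646]
 [273.39362894 267.46895833]]
t 12.57 pos [ 0.4248 -0.2685  0.131 ] yaw 0.0285 zaxis [-0.002  0.001 -1.   ] F [ 0.7 -0.4  0.9] w -0.0 gf 0.0
turn az -0.001 then cm [0.22 0.06 9.1 ]
```

View pics/w6.png

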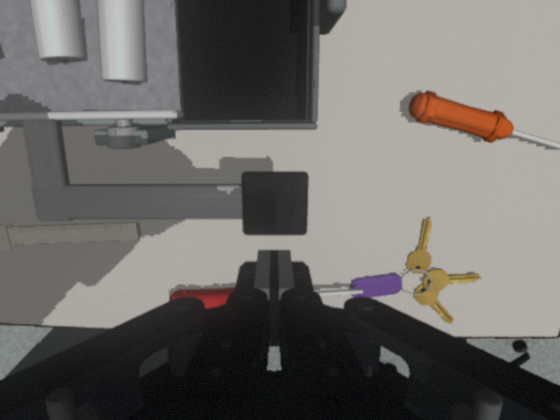

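Paddle at (275,203), exactly where predicted. The tray shows under the board edge and both bars are on the board. Next I go down and press in stages.

```bash
python3 -m handwheel '[{"rotation":[0,0,0],"offset":[0.1,0.02,2.1],"claw":255},{"rotation":[0,0,0],"offset":[0,0.02,2.1],"claw":255},{"rotation":[0,0,0],"offset":[0,0,2.1],"claw":255},{"rotation":[0,0,0],"offset":[0,0,1.6],"claw":255},{"rotation":[0,0,0],"offset":[0,0,0.6],"claw":255},{"rotation":[0,0,0],"offset":[0,0,0],"claw":255}]'; python3 -m handwheel '[{"rotation":[0,0,0],"offset":[0,0,0.4],"claw":255},{"rotation":[0,0,0],"offset":[0,0,0.4],"claw":255},{"rotation":[0,0,0],"offset":[0,0,0.3],"claw":255},{"rotation":[0,0,0],"offset":[0,0,0],"claw":255}]'
python3 - <<'E'
from h import *
im,d,T=shot('top','t7.png')
for q in ['bar_1_mid']:
    for r in spot_in('top',q): print(q,round(r['confidence'],2),(T@np.r_[r['at'],1])[:3].round(3))
E
```

```text
time_s: 13.07
tool_pos: [0.4281, -0.2687, 0.045]
tcp_rot: [1.0, 0.015, -0.001, -0.001]
wrist_force: [0.2, 0.7, -0.6]
width: -0.001
grasp_force: 0.0
time_s: 13.4
tool_pos: [0.4293, -0.2699, 0.0362]
tcp_rot: [1.0, 0.015, 0.001, 0.0]
wrist_force: [-0.0, -1.8, 5.1]
width: -0.003
grasp_force: 2.7
bar_1_mid 0.69 [ 0.546 -0.178  0.092]
```

```bash
cat > bars.py <<'E'
from h import *
im,d,T=shot('top')
for r in silhouettes('top','bar_1_mid'):
    C=cloud('top',T,d,r['mask']); print('bar',round(r['confidence'],2),len(C),np.median(C,0).round(3))
for q in ['disc_mid','slab_mid']:
    for r in spot_in('top',q): print(q,round(r['confidence'],2),(T@np.r_[r['at'],1])[:3].round(3))
E
python3 -m handwheel '[{"rotation":[0,0,0],"offset":[0,0,0.3],"claw":255},{"rotation":[0,0,0],"offset":[0,0,0.3],"claw":255},{"rotation":[0,0,0],"offset":[0,0,0.2],"claw":255},{"rotation":[0,0,0],"offset":[0,0,0],"claw":255},{"rotation":[0,0,0],"offset":[0,0,0],"claw":255},{"rotation":[0,0,0],"offset":[0,0,0],"claw":255},{"rotation":[0,0,0],"offset":[0,0,0],"claw":255},{"rotation":[0,0,0],"offset":[0,0,0],"claw":255}]'; python3 bars.py
```

```text
time_s: 14.17
tool_pos: [0.4292, -0.2698, 0.0283]
tcp_rot: [1.0, 0.015, 0.001, 0.0]
wrist_force: [1.0, -3.6, 5.5]
width: 0.001
grasp_force: 2.7
bar 0.62 242 [ 0.554 -0.274  0.032]
bar 0.58 40 [ 0.483 -0.448  0.018]
disc_mid 0.66 [ 0.609 -0.055  0.094]
disc_mid 0.57 [0.563 0.155 0.007]
disc_mid 0.17 [ 0.565 -0.242  0.032]
slab_mid 0.61 [0.684 0.316 0.01 ]
slab_mid 0.58 [0.527 0.383 0.009]
slab_mid 0.53 [ 0.523 -0.064  0.089]
```

Both bars are now in the tray, at y = -0.274 and -0.242 with their tops at z ≈ 0.033. Both flat blocks are still on the board, so I release it slowly.

```bash
python3 -m handwheel '[{"rotation":[0,0,0],"offset":[0,0,-0.3],"claw":255},{"rotation":[0,0,0],"offset":[0,0,-0.3],"claw":255},{"rotation":[0,0,0],"offset":[0,0,-0.3],"claw":255},{"rotation":[0,0,0],"offset":[0,0,-0.3],"claw":255},{"rotation":[0,0,0],"offset":[0,0,-0.3],"claw":255},{"rotation":[0,0,0],"offset":[0,0,-0.5],"claw":255},{"rotation":[0,0,0],"offset":[0,0,-2.5],"claw":255},{"rotation":[0,0,0],"offset":[0,0,-3],"claw":255},{"rotation":[0,0,0],"offset":[0,0,-1],"claw":255},{"rotation":[0,0,0],"offset":[0,0,0],"claw":255}]'; python3 bars.py
python3 - <<'E'
from h import *
im,d,T=shot('wrist'); v,u=np.nonzero(d>0); X=to_world('wrist',T,np.c_[u,v],d[v,u])
c,s=np.cos(.03),np.sin(.03); q=X-[.5725,-.1145,0]; Q=np.c_[q[:,0]*c+q[:,1]*s,-q[:,0]*s+q[:,1]*c,q[:,2]]
p=Q[(abs(Q[:,0])<.09)&(Q[:,1]<-.08)&(Q[:,1]>-.172)&(Q[:,2]>.024)&(Q[:,2]<.06)]
print('in-tray high pts',len(p)); print(np.histogram(p[:,1],bins=9)) if len(p) else 0
im,d,T=shot('top'); p=cloud('top',T,d,np.ones(d.shape,bool)); q=p-[.5725,-.1145,0]; Q=np.c_[q[:,0]*c+q[:,1]*s,-q[:,0]*s+q[:,1]*c,q[:,2]]
p=Q[(abs(Q[:,0])<.08)&(abs(Q[:,1])<.085)]; print('plane',np.linalg.lstsq(np.c_[p[p[:,2]<.072][:,:2],np.ones((p[:,2]<.072).sum())],p[p[:,2]<.072][:,2],rcond=None)[0])
p=p[(p[:,2]>.073)]
for n,m in [('disc',p[:,0]>0),('slab',p[:,0]<0)]:
    r=cv2.minAreaRect((p[m][:,:2]*1000).astype(np.float32)); print(n,m.sum(),r)
E
python3 to.py .6147 -.1212 .09 .03
```

```text
time_s: 15.2
tool_pos: [0.4294, -0.2698, 0.1151]
tcp_rot: [1.0, 0.015, 0.001, 0.001]
wrist_force: [-0.8, -0.1, -0.3]
width: -0.004
grasp_force: 0.0
bar 0.6 247 [ 0.553 -0.274  0.032]
disc_mid 0.75 [ 0.613 -0.056  0.079]
disc_mid 0.61 [0.565 0.155 0.01 ]
disc_mid 0.43 [ 0.591 -0.25   0.011]
slab_mid 0.58 [ 0.522 -0.064  0.076]
slab_mid 0.57 [0.524 0.382 0.011]
slab_mid 0.47 [0.685 0.317 0.009]
in-tray high pts 5714
(array([1295, 1314,  754, 1033,  970,  313,    0,    0,   35]), array([-0.1719839 , -0.16282945, -0.153675  , -0.14452054, -0.13536609,
       -0.12621164, -0.11705719, -0.10790273, -0.09874828, -0.08959383]))
plane [ 0.00058257 -0.00029338  0.06632443]
disc 219 ((42.02349853515625, 15.939926147460938), (125.08141326904297, 51.84463882446289), 89.56597137451172)
slab 197 ((-29.89796257019043, 9.853309631347656), (50.0506477355957, 151.92454528808594), 9.242547988891602)
t 15.5 pos [ 0.4281 -0.2691  0.1118] yaw 0.0298 zaxis [-0.002  0.001 -1.   ] F [-0.4 -0.3 -1. ] w -0.0 gf 0.0
turn az -0.0 then cm [ 19.1  -14.22   2.18]
```

```bash
python3 -m handwheel '[{"rotation":[0,0,0],"offset":[2.39,-1.78,0],"claw":255},{"rotation":[0,0,0],"offset":[2.39,-1.78,0],"claw":255},{"rotation":[0,0,0],"offset":[2.39,-1.78,0],"claw":255},{"rotation":[0,0,0],"offset":[2.39,-1.78,0],"claw":255},{"rotation":[0,0,0],"offset":[2.39,-1.78,0],"claw":255},{"rotation":[0,0,0],"offset":[2.39,-1.78,0],"claw":255},{"rotation":[0,0,0],"offset":[2.39,-1.78,0],"claw":255},{"rotation":[0,0,0],"offset":[2.37,-1.76,0],"claw":255},{"rotation":[0,0,0],"offset":[0,0,0],"claw":255},{"rotation":[0,0,0],"offset":[0,0,0],"claw":255}]'
python3 - <<'E'
from h import *
im,d,T=shot('wrist','w8.png'); 
c,s=np.cos(.03),np.sin(.03)
for q in ['disc_mid','slab_mid']:
  for r in silhouettes('wrist',q):
    p=cloud('wrist',T,d,r['mask']); q0=p-[.5725,-.1145,0]; Q=np.c_[q0[:,0]*c+q0[:,1]*s,-q0[:,0]*s+q0[:,1]*c,q0[:,2]]
    Q=Q[(Q[:,2]>.071)&(Q[:,2]<.085)]
    if len(Q)>100: print(q,round(r['confidence'],2),len(Q),np.median(Q,0).round(4),cv2.minAreaRect((Q[:,:2]*1000).astype(np.float32)))
E
python3 to.py .6147 -.1212 .036 .03
```

```text
time_s: 16.33
tool_pos: [0.6156, -0.12, 0.1114]
tcp_rot: [1.0, 0.016, -0.001, -0.0]
wrist_force: [-0.3, -0.8, -0.5]
width: 0.006
grasp_force: 0.0
disc_mid 0.59 5700 [0.0455 0.0513 0.0784] ((44.04170227050781, 52.0560302734375), (51.28438949584961, 51.552120208740234), 34.80850601196289)
slab_mid 0.52 300 [-0.0543  0.0722  0.0764] ((-53.98493957519531, 71.81201171875), (10.130130767822266, 21.44980239868164), 32.88969039916992)
t 16.48 pos [ 0.6144 -0.1225  0.1122] yaw 0.0287 zaxis [-0.001 -0.    -1.   ] F [-0.2  0.9  0.8] w 0.0 gf 0.0
turn az -0.001 then cm [ 0.04 -0.13  7.62]
```

View pics/w8.png

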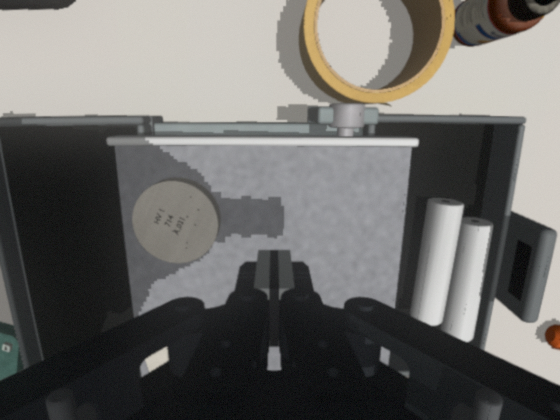

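The wrist view shows the bars in the tray at (437,262) and (468,280), and the disc on the board at (175,220). I go down behind the disc and sweep toward the trough.

```bash
python3 -m handwheel '[{"rotation":[0,0,0],"offset":[0.1,0,2.4],"claw":255},{"rotation":[0,0,0],"offset":[0,0,2.4],"claw":255},{"rotation":[0,0,0],"offset":[0,0,1.8],"claw":255},{"rotation":[0,0,0],"offset":[0,0,0.8],"claw":255},{"rotation":[0,0,0],"offset":[0,0,0.2],"claw":255},{"rotation":[0,0,0],"offset":[0,0,0],"claw":255}]'; python3 -m handwheel '[{"rotation":[0,0,0],"offset":[0,-0.6,0],"claw":255},{"rotation":[0,0,0],"offset":[0,-0.7,0],"claw":255},{"rotation":[0,0,0],"offset":[0,-0.7,0],"claw":255},{"rotation":[0,0,0],"offset":[0,-0.7,0],"claw":255},{"rotation":[0,0,0],"offset":[0,-0.7,0],"claw":255},{"rotation":[0,0,0],"offset":[0,-0.7,0],"claw":255},{"rotation":[0,0,0],"offset":[0,0,0],"claw":255}]';python3 - <<'E'
from h import *
im,d,T=shot('top')
for r in spot_in('top','disc_mid'): print(round(r['confidence'],2),(T@np.r_[r['at'],1])[:3].round(3))
E
```

```text
time_s: 16.98
tool_pos: [0.6154, -0.1224, 0.037]
tcp_rot: [1.0, 0.014, -0.001, 0.0]
wrist_force: [-0.2, 1.0, 0.9]
width: 0.004
grasp_force: 0.0
time_s: 17.57
tool_pos: [0.6152, -0.0784, 0.0368]
tcp_rot: [1.0, 0.016, 0.0, -0.0]
wrist_force: [-0.4, 0.8, 0.4]
width: 0.005
grasp_force: 0.0
0.58 [0.568 0.158 0.01 ]
0.24 [ 0.519 -0.189  0.064]
```

```bash
cat > blk.py <<'E'
from h import *
c,s=np.cos(.03),np.sin(.03)
for cam in ['wrist','top']:
  im,d,T=shot(cam)
  for q in ['disc_mid','slab_mid']:
    for r in silhouettes(cam,q):
      p=cloud(cam,T,d,r['mask'])
      if len(p)<30: continue
      q0=p-[.5725,-.1145,0]; Q=np.c_[q0[:,0]*c+q0[:,1]*s,-q0[:,0]*s+q0[:,1]*c,q0[:,2]]
      print(cam,q,round(r['confidence'],2),len(Q),'stand',np.median(Q,0).round(3),'z',np.percentile(Q[:,2],[5,95]).round(3),'x',np.percentile(Q[:,0],[3,97]).round(3),'y',np.percentile(Q[:,1],[3,97]).round(3))
E
python3 -m handwheel '[{"rotation":[0,0,0],"offset":[0,-0.8,0],"claw":255},{"rotation":[0,0,0],"offset":[0,-0.8,0],"claw":255},{"rotation":[0,0,0],"offset":[0,-0.8,0],"claw":255},{"rotation":[0,0,0],"offset":[0,-0.8,0],"claw":255},{"rotation":[0,0,0],"offset":[0,-0.8,0],"claw":255},{"rotation":[0,0,0],"offset":[0,-0.8,0],"claw":255},{"rotation":[0,0,0],"offset":[0,-0.8,0],"claw":255},{"rotation":[0,0,0],"offset":[0,-0.8,0],"claw":255},{"rotation":[0,0,0],"offset":[0,0,0],"claw":255},{"rotation":[0,0,0],"offset":[0,0,0],"claw":255}]';python3 blk.py
```

```text
time_s: 18.5
tool_pos: [0.6132, -0.0161, 0.0367]
tcp_rot: [1.0, 0.015, -0.0, -0.0]
wrist_force: [-0.0, -0.8, 0.2]
width: 0.002
grasp_force: 0.0
wrist disc_mid 0.89 2998 stand [0.004 0.255 0.012] z [0.003 0.013] x [-0.02   0.026] y [0.244 0.27 ]
wrist disc_mid 0.83 8731 stand [0.05  0.133 0.06 ] z [0.041 0.073] x [0.026 0.07 ] y [0.115 0.151]
wrist disc_mid 0.2 85619 stand [0.067 0.059 0.066] z [0.025 0.068] x [-0.001  0.104] y [-0.033  0.191]
wrist slab_mid 0.19 47882 stand [0.058 0.024 0.067] z [0.065 0.076] x [-0.001  0.094] y [-0.031  0.085]
top disc_mid 0.74 182 stand [0.    0.269 0.012] z [0.007 0.017] x [-0.021  0.021] y [0.246 0.289]
top slab_mid 0.72 143 stand [-0.033  0.501  0.01 ] z [0.005 0.015] x [-0.05  -0.016] y [0.474 0.526]
top slab_mid 0.56 177 stand [0.126 0.427 0.01 ] z [0.005 0.015] x [0.101 0.151] y [0.403 0.449]
```

```bash
python3 -m handwheel '[{"rotation":[0,0,0],"offset":[0,0.4,0],"claw":255},{"rotation":[0,0,0],"offset":[0,0.8,0],"claw":255},{"rotation":[0,0,0],"offset":[0,0.8,0],"claw":255},{"rotation":[0,0,0],"offset":[0,0,-1.5],"claw":255},{"rotation":[0,0,0],"offset":[0,0,-3],"claw":255},{"rotation":[0,0,0],"offset":[0,0,-3],"claw":255},{"rotation":[0,0,0],"offset":[0,0,0],"claw":255}]';python3 blk.py; python3 to.py .5278 -.1238 .11 .03
```

```text
time_s: 19.38
tool_pos: [0.6164, -0.038, 0.1169]
tcp_rot: [1.0, 0.014, 0.003, 0.0]
wrist_force: [0.7, -0.4, 0.8]
width: 0.003
grasp_force: 0.0
wrist disc_mid 0.72 3226 stand [0.004 0.267 0.012] z [0.003 0.013] x [-0.02   0.027] y [0.245 0.292]
wrist disc_mid 0.65 4198 stand [0.047 0.148 0.041] z [0.038 0.042] x [0.024 0.07 ] y [0.125 0.171]
wrist slab_mid 0.86 256 stand [-0.054  0.074  0.076] z [0.076 0.077] x [-0.062 -0.045] y [0.071 0.079]
top disc_mid 0.77 191 stand [-0.     0.269  0.012] z [0.007 0.017] x [-0.023  0.023] y [0.248 0.292]
top slab_mid 0.67 253 stand [-0.005 -0.131  0.032] z [0.013 0.037] x [-0.055  0.04 ] y [-0.144 -0.121]
top slab_mid 0.53 155 stand [0.126 0.426 0.01 ] z [0.006 0.015] x [0.1  0.15] y [0.406 0.447]
top slab_mid 0.52 162 stand [-0.032  0.5    0.01 ] z [0.005 0.014] x [-0.049 -0.014] y [0.473 0.527]
top slab_mid 0.46 2497 stand [-0.019 -0.041  0.066] z [0.028 0.074] x [-0.158  0.09 ] y [-0.146  0.193]
top slab_mid 0.24 142 stand [-0.094 -0.295  0.019] z [0.013 0.024] x [-0.108 -0.081] y [-0.333 -0.26 ]
t 19.68 pos [ 0.6132 -0.0369  0.1106] yaw 0.0295 zaxis [-0.002 -0.    -1.   ] F [ 1.   0.3 -0.2] w -0.0 gf 0.0
turn az -0.0 then cm [-8.79  8.43  0.06]
```

```bash
python3 -m handwheel '[{"rotation":[0,0,0],"offset":[-2.15,2.1,0],"claw":255},{"rotation":[0,0,0],"offset":[-2.15,2.1,0],"claw":255},{"rotation":[0,0,0],"offset":[-2.15,2.1,0],"claw":255},{"rotation":[0,0,0],"offset":[-2.15,2.1,0],"claw":255},{"rotation":[0,0,0],"offset":[0,0,0],"claw":255},{"rotation":[0,0,0],"offset":[0,0,0],"claw":255}]';python3 blk.py; python3 to.py .5295 -.1238 .036 .03
```

```text
time_s: 20.18
tool_pos: [0.5292, -0.1244, 0.1113]
tcp_rot: [1.0, 0.014, -0.001, 0.0]
wrist_force: [0.7, -0.4, 1.4]
width: 0.003
grasp_force: 0.0
wrist disc_mid 0.68 5350 stand [0.046 0.145 0.041] z [0.034 0.042] x [0.023 0.068] y [0.124 0.168]
wrist slab_mid 0.9 5844 stand [-0.041  0.051  0.076] z [0.071 0.077] x [-0.061 -0.024] y [0.024 0.081]
wrist slab_mid 0.4 4960 stand [-0.02  -0.157  0.032] z [0.023 0.035] x [-0.068  0.025] y [-0.171 -0.15 ]
top disc_mid 0.71 196 stand [-0.     0.269  0.012] z [0.007 0.016] x [-0.023  0.022] y [0.246 0.292]
top disc_mid 0.48 208 stand [0.043 0.15  0.041] z [0.035 0.045] x [0.02  0.066] y [0.128 0.173]
top slab_mid 0.64 178 stand [0.127 0.426 0.01 ] z [0.006 0.014] x [0.1   0.153] y [0.403 0.448]
top slab_mid 0.61 113 stand [-0.048  0.067  0.077] z [0.072 0.082] x [-0.064 -0.03 ] y [0.052 0.083]
top slab_mid 0.55 180 stand [-0.033  0.498  0.01 ] z [0.002 0.015] x [-0.051 -0.014] y [0.473 0.525]
top slab_mid 0.35 627 stand [ 0.017 -0.165  0.012] z [0.004 0.07 ] x [-0.101  0.102] y [-0.185 -0.128]
t 20.48 pos [ 0.5307 -0.1224  0.1114] yaw 0.0309 zaxis [-0.  0. -1.] F [0.6 0.3 0.2] w 0.0 gf 0.0
turn az 0.001 then cm [-0.12  0.14  7.54]
```

```bash
python3 -m handwheel '[{"rotation":[0,0,0],"offset":[0,0,2.4],"claw":255},{"rotation":[0,0,0],"offset":[0,0,2.4],"claw":255},{"rotation":[0,0,0],"offset":[0,0,1.7],"claw":255},{"rotation":[0,0,0],"offset":[0,0,0.8],"claw":255},{"rotation":[0,0,0],"offset":[0,0,0.2],"claw":255},{"rotation":[0,0,0],"offset":[0,0,0],"claw":255},{"rotation":[0,0,0],"offset":[0,-0.7,0],"claw":255},{"rotation":[0,0,0],"offset":[0,-0.7,0],"claw":255},{"rotation":[0,0,0],"offset":[0,-0.7,0],"claw":255},{"rotation":[0,0,0],"offset":[0,-0.7,0],"claw":255},{"rotation":[0,0,0],"offset":[0,-0.7,0],"claw":255},{"rotation":[0,0,0],"offset":[0,-0.7,0],"claw":255},{"rotation":[0,0,0],"offset":[0,-0.7,0],"claw":255},{"rotation":[0,0,0],"offset":[0,-0.7,0],"claw":255},{"rotation":[0,0,0],"offset":[0,0,0],"claw":255}]';python3 blk.py
```

```text
time_s: 21.73
tool_pos: [0.5287, -0.0652, 0.0367]
tcp_rot: [1.0, 0.016, -0.0, -0.0]
wrist_force: [0.3, -1.0, 0.6]
width: -0.0
grasp_force: 0.0
wrist disc_mid 0.88 11665 stand [0.046 0.146 0.041] z [0.035 0.042] x [0.023 0.068] y [0.124 0.171]
wrist slab_mid 0.64 11732 stand [-0.033  0.094  0.076] z [0.072 0.079] x [-0.052 -0.019] y [0.065 0.121]
wrist slab_mid 0.33 11546 stand [0.046 0.146 0.041] z [0.036 0.042] x [0.023 0.068] y [0.124 0.171]
top disc_mid 0.77 202 stand [-0.001  0.269  0.012] z [0.006 0.016] x [-0.023  0.021] y [0.245 0.292]
top disc_mid 0.61 185 stand [0.043 0.153 0.041] z [0.036 0.044] x [0.021 0.064] y [0.132 0.173]
top slab_mid 0.77 207 stand [0.127 0.427 0.01 ] z [0.002 0.015] x [0.1   0.154] y [0.4   0.451]
top slab_mid 0.6 167 stand [-0.033  0.5    0.01 ] z [0.004 0.015] x [-0.048 -0.014] y [0.473 0.529]
top slab_mid 0.19 180 stand [-0.096 -0.304  0.018] z [0.004 0.024] x [-0.112 -0.08 ] y [-0.38  -0.259]
```

```bash
python3 -m handwheel '[{"rotation":[0,0,0],"offset":[0.15,-0.6,0],"claw":255},{"rotation":[0,0,0],"offset":[0.15,-0.7,0],"claw":255},{"rotation":[0,0,0],"offset":[0.1,-0.7,0],"claw":255},{"rotation":[0,0,0],"offset":[0,-0.7,0],"claw":255},{"rotation":[0,0,0],"offset":[0,-0.7,0],"claw":255},{"rotation":[0,0,0],"offset":[0,0,0],"claw":255},{"rotation":[0,0,0],"offset":[0,0.4,0],"claw":255},{"rotation":[0,0,0],"offset":[0,0.8,0],"claw":255},{"rotation":[0,0,0],"offset":[0,0.8,0],"claw":255},{"rotation":[0,0,0],"offset":[0,0,0],"claw":255}]';python3 blk.py
```

```text
time_s: 22.87
tool_pos: [0.5321, -0.0559, 0.0367]
tcp_rot: [1.0, 0.013, -0.0, 0.001]
wrist_force: [-0.4, -0.8, 0.0]
width: 0.0
grasp_force: 0.0
wrist disc_mid 0.81 11373 stand [0.046 0.147 0.041] z [0.037 0.042] x [0.023 0.068] y [0.124 0.171]
wrist slab_mid 0.89 8460 stand [-0.031  0.142  0.039] z [0.033 0.04 ] x [-0.05  -0.015] y [0.114 0.171]
top disc_mid 0.61 90 stand [0.047 0.16  0.041] z [0.037 0.046] x [0.026 0.066] y [0.148 0.173]
top slab_mid 0.72 179 stand [0.125 0.427 0.01 ] z [0.004 0.014] x [0.1  0.15] y [0.406 0.451]
top slab_mid 0.56 143 stand [-0.033  0.501  0.01 ] z [0.005 0.016] x [-0.05  -0.016] y [0.475 0.525]
```

Both blocks now lie flat in the trough: the disc's top is at z = 0.041 and the slab's at 0.039. I'll raise the arm clear and check everything once more before handing in.

```bash
python3 -m handwheel '[{"rotation":[0,0,0],"offset":[0,0,-2],"claw":255},{"rotation":[0,0,0],"offset":[0,0,-3],"claw":255},{"rotation":[0,0,0],"offset":[0,0,-3],"claw":255},{"rotation":[0,0,0],"offset":[0,0,-3],"claw":255},{"rotation":[0,0,0],"offset":[0,0,-3],"claw":255},{"rotation":[0,0,0],"offset":[0,0,-2],"claw":255},{"rotation":[0,0,0],"offset":[-2,0,0],"claw":255},{"rotation":[0,0,0],"offset":[-2,0,0],"claw":255},{"rotation":[0,0,0],"offset":[0,0,0],"claw":255},{"rotation":[0,0,0],"offset":[0,0,0],"claw":255}]'
python3 - <<'E'
from h import *
c,s=np.cos(.03),np.sin(.03)
for cam in ['top','wrist']:
    im,d,T=shot(cam); p=cloud(cam,T,d,np.ones(d.shape,bool)); q=p-[.5725,-.1145,0]; Q=np.c_[q[:,0]*c+q[:,1]*s,-q[:,0]*s+q[:,1]*c,q[:,2]]
    def g(n,x0,x1,y0,y1,z0,z1):
        r=Q[(Q[:,0]>x0)&(Q[:,0]<x1)&(Q[:,1]>y0)&(Q[:,1]<y1)&(Q[:,2]>z0)&(Q[:,2]<z1)]
        print(cam,n,len(r),np.percentile(r,[3,50,97],axis=0).round(3).tolist() if len(r)>3 else '')
    g('bars',-.09,.09,-.17,-.095,.02,.06); g('tray+',.085,.118,-.165,-.10,.031,.042); g('tray-',-.118,-.085,-.165,-.10,.031,.042); g('tray -y',-.09,.09,-.187,-.173,.031,.040)
    for q_ in ['screwdriver_2','loupe','clay_block','disc_mid','slab_mid','bar_1_mid']:
        for r in spot_in(cam,q_)[:3]: print(cam,q_,round(r['confidence'],2),(T@np.r_[r['at'],1])[:3].round(3))
print(env.state()['time_s'])
E
```

```text
time_s: 24.0
tool_pos: [0.4918, -0.0541, 0.1971]
tcp_rot: [1.0, 0.015, 0.0, -0.0]
wrist_force: [0.2, 0.7, -0.4]
width: 0.005
grasp_force: 0.0
top bars 471 [[-0.068, -0.169, 0.023], [-0.017, -0.145, 0.032], [0.036, -0.122, 0.038]]
top tray+ 31 [[0.101, -0.163, 0.032], [0.103, -0.135, 0.036], [0.106, -0.104, 0.04]]
top tray- 31 [[-0.104, -0.159, 0.033], [-0.102, -0.135, 0.036], [-0.1, -0.106, 0.042]]
top tray -y 94 [[-0.084, -0.18, 0.031], [0.007, -0.177, 0.035], [0.087, -0.174, 0.04]]
top screwdriver_2 0.46 [ 0.481 -0.424  0.017]
top loupe 0.46 [0.638 0.208 0.03 ]
top clay_block 0.7 [0.541 0.284 0.017]
top clay_block 0.58 [ 0.598 -0.154  0.067]
top clay_block 0.35 [0.617 0.057 0.046]
top disc_mid 0.64 [0.567 0.152 0.008]
top disc_mid 0.47 [0.618 0.056 0.042]
top slab_mid 0.69 [0.527 0.385 0.008]
top slab_mid 0.52 [0.684 0.315 0.009]
wrist bars 6108 [[-0.065, -0.167, 0.022], [-0.012, -0.143, 0.032], [0.038, -0.123, 0.035]]
wrist tray+ 0 
wrist tray- 331 [[-0.103, -0.163, 0.032], [-0.1, -0.137, 0.036], [-0.098, -0.111, 0.037]]
wrist tray -y 1874 [[-0.083, -0.182, 0.031], [0.004, -0.177, 0.036], [0.079, -0.175, 0.039]]
wrist loupe 0.67 [0.646 0.203 0.004]
wrist loupe 0.18 [ 0.573 -0.25   0.028]
wrist disc_mid 0.72 [0.61  0.035 0.042]
wrist disc_mid 0.25 [ 0.559 -0.093  0.065]
wrist slab_mid 0.92 [0.538 0.026 0.037]
wrist bar_1_mid 0.7 [ 0.555 -0.274  0.029]
24.7
```

The tray, bars, blocks and bystanders all check out.

```bash
python3 -c "
from workcell import workorder
print(workorder.job_done())"
```

```text
the job is handed in; nothing more can be done
None
```

The job is handed in after about 25 s of robot time: the tray is up against the stand with both bars in it, both flat blocks lie flat in the trough, and in my last check the screwdriver, loupe and clay block had not moved.

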